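Let the test sledge down onto the force sensor

ROBOT

A 7-joint arm with a two-finger parallel gripper is mounted at the origin on the work surface. World frame = base frame: x ahead of the robot, y to its left, z up, the work surface at z = 0. Lengths are in m, angles in degrees, forces in N, time in s.
With the tool pointing down it reaches from about 0.35 to 0.9 m from the base axis. Payload 7.2 kg.
Tool frame: the origin (TCP) lies between the finger pads; the fingertips stand 19 mm ahead of it and the grasp point (between the pads) is the TCP (tip_reach is the distance from the TCP to the fingertips, in m); z points along the fingers, y is the direction in which the jaws open and shut (so a half turn about z gives the same grasp; the last joint's range is limited). The gripper opens to 85 mm and grips with 20 to 120 N. Pads are 22 mm wide; open, the fingers measure 114 mm over their backs; the gripper's body (76 mm by 85 mm) begins 54 mm behind the grasp point. The pads swing forward as they close: fully open they stand 13 mm farther back than shut.
Start: joints at [-70.772, 23.554, -0.728, 91.456, 0.321, 64.991, -4.71], TCP at [0.246, 0.575, 0.25] pointing down, gripper open.
Joint ranges: [-169.25, 169.25], [-16.82, 113.86], [-84.01, 82.57], [7.8, 145.47], [-59.2, 239.2], [7.22, 106.19], [-163.78, 163.78]. Speed limits (degrees/s): [136.94, 136.94, 172.46, 172.46, 180, 180, 180].

INTERFACE

Orientations are given as [roll, pitch, yaw] about the fixed x, y, z axes, in that order (R = Rz(yaw) Ry(pitch) Rx(roll)).
In Python, from rig import get_state, capture, sign_off, tip_reach gives the robot as it stands. The module is installed in compiled form; this text tells all that it offers.
- The arm moves only by the tool play_rows, never from a script. Its argument "motion" is a list of rows, each a list of 5 numbers: the finger opening in m, from 0 to 0.0854, then the shift along the tool's x, y, z in m, then the turn about the tool's z in rad. In form: [[grip, x, y, z, roll], ...]. A call has 1 to 20 rows; each row is the pose to reach, as a shift and turn from the pose commanded when the call began, along the tool's axes at that moment; what a row does not reach only later rows make up. A row lasts 1/10 s, in which the tool goes at most 50 mm and 8.59 degrees, less where a joint would pass 70% of its speed; a pose out of reach is approached as far as the arm can. A call with a gripper value outside its range is refused whole. The fingers move at their own pace and stop on an object; "grip_force" is the grip in N (left out, the last holds). Time passes only in rows, so rows that repeat a pose let the fingers close. It gives the time, the measured TCP pose, the force and the opening at its end, in the units of the state.
- get_state(): the state, without advancing time (a new reading comes with each control period).
- capture(name): name is "side" or "top"; returns a dict with "image" (480x640x3 uint8, red, green, blue), "range_z" (480x640 float32, m along the optical axis (not along the pixel's ray), 0 where there is no reading), "fx", "fy", "cx", "cy" (pixels), "k1" (the pictures are not rectified: a ray, as slopes to the right and down, at radius r is drawn at 1 + k1 r^2 times it, then the intrinsics apply), "rvec" (rotation vector, rad) and "tvec" (3), from world to camera coordinates, as OpenCV has them. Camera axes: x right, y down, z forward; pixel columns grow to the right and rows downward; lengths in m; the calibration is good to about 2 mm. A picture is of the moment at which its call begins.
- sign_off(): hands the job in, once; it reports no verdict.
The state is a dict: "clock": time; "q": joint angles; "qd": joint speeds; "joint_efforts": joint torques, N m; "ee_pos": TCP position; "eef_rot": TCP orientation; "ft_force": force on the tool from outside, world axes, zero at the start; "ft_torque": the same for the moment, N m; "gripper_width": opening from 0.0 (shut) to 1.0 (fully open).
Only numpy, scipy, OpenCV 4.12 (cv2) and the standard library are available. Lean on these libraries where they do the work, as an engineer would, in place of code of your own. Each camera call takes 0.05 s, during which the arm holds its last target.

TASK

The sledge of the small test rig is wound back against its spring and held by the ratchet. Flick the release lever fully over by its tab (the loaded pawl stays hooked), then take the crank by its knob, wind it back a little until the pawl springs clear, and ease the drum round so that the sledge comes to rest gently on the force sensor's button; never let the sledge run or ram it into the sensor, and leave the other things on the bench where they are.

Things in the scene. Friction and masses are not known exactly. Their poses are not given: they have to be found in the camera images.
- rig: aluminium base plate 250 x 350 x 12 mm, fixed to the bench, carrying the whole mechanism. Origin on the bench right under the drum's vertical axis, z up. In its frame the plate spans x -125 to 125, y -140 to 210 mm; the sledge, its grey spring housing and the sensor stand along the +x side (all below 82 mm), release lever and pawl on the -x side.
- knob_mid (a point): middle of the crank's free-spinning upright black knob, 22 mm diameter, 50 mm tall, its top 132 mm above the bench, the crank arm's top right below it at 82 mm. It circles level, 55 mm from the drum axis; only the tab (86 mm) is higher than the arm near it. The sledge's spring pushes it anticlockwise with 5 to 7.5 N.
- drum_axis (a point): point on the drum's vertical axis, 12 mm above the bench. Seen from above, clockwise winds up, anticlockwise eases back: the sledge moves 22 mm per rad. How far it must be eased until the sledge lands is different each time, 0.6 to 3.5 rad; on landing the pull of the spring on the knob fades to nothing within a few mm and then turns into resistance.
- tab (a point): middle (14 mm below the top) of the upright steel pin, 12 mm diameter, top 86 mm above the bench, at the end of the release lever, 46 mm from its pivot. The lever arm under it lies 52 to 58 mm above the bench. Flick it anticlockwise (from above), towards the rig's -y, by 0.55 rad (24 mm) to a firm stop; it needs 2 to 5 N and stays where it is left.
- release: the release lever: flat steel arm with the upright tab. Origin on its upright pivot, 34 mm above the bench, at x -52, y -55 mm in the rig's frame; the arm points along its own -x. Parallel to the rig's axes at the start, turned +0.55 rad about z when fully over.
- pawl_tip (a point): tip of the dark steel pawl, 44 mm above the bench, sprung to the release lever on the same pivot. Hooked in the toothed wheel (15 undercut teeth, tip radius 50 mm) it is 44 mm from the drum axis. With the lever over, the load still keeps it hooked; when the knob is wound clockwise by 0.03 to 0.1 rad it springs out beyond 56 mm.
- sledge: aluminium block 50 x 90 x 40 mm on a rail, geared to the drum; moves along the rig's +y when eased back. Origin 22 mm below the middle of the pad on its front (+y) face; the steel pad stands 4 mm out of that face, 42 mm above the bench. A spring pushes it to +y with 13 to 18 N. It must go slowly, never above 120 mm/s.
- sensor: steel force sensor block 50 x 50 x 62 mm; origin at the bottom middle of its face towards the sledge (-y). A stem with an 18 mm steel button sticks out of that face, 42 mm above the bench, screwed out differently each time (button face 48 to 108 mm from the block, not reported). It yields 1 mm per 8 N. Under the sledge it bears some 15 N; more than 30 N is too much.
- weight_big: bystander: steel weight 38 mm diameter, 44 mm tall, on the base plate
- weight_small: bystander: steel weight 26 mm diameter, 30 mm tall, on the base plate
- wrench: bystander: wrench, 150 mm, flat on the bench between the robot and the rig
- screwdriver: bystander: screwdriver, 170 mm, lying beside the rig
- mug: bystander: white mug
- spray: bystander: can, 52 mm diameter, 150 mm tall

How it is judged:
By the outcome, as a careful person would: the job done as asked, in the order asked, and still so for the second after the job is handed in, with the robot touching nothing.
It also fails if it takes over 72 s, if anything falls off the work surface, if the arm or the gripper's body presses on something with over 40 N, if the wrist force passes 120 N, or if a joint passes its speed limit or range.

## Working session

There is one attempt and no reset: what is moved stays moved. The work goes in short steps, Python scripts to look and compute and a tool call to move; the robot and the scene stay as the last step left them, time stands still between calls to the robot, and variables do not carry over. Pictures are saved under pics/ and viewed, and the job is handed in when it is done.

Besides the shell and the picture viewer there is one more tool, called after "Call:" by a JSON object that holds its "name" and its "arguments", one argument or row to a line. play_rows: Moves the arm, as the interface text tells. Its arguments: {"type":"object","properties":{"motion":{"type":"array","items":{"type":"array","items":{"type":"number"}}},"grip_force":{"type":"number"}},"required":["motion"]}

```bash
ls; mkdir -p pics; python3 - <<'E'
from rig import get_state, capture, tip_reach
import cv2,numpy as np,pickle
print(get_state(), tip_reach)
for n in("side","top"):
    c=capture(n); pickle.dump(c,open(n+"0.pkl","wb"))
    cv2.imwrite(f"pics/{n}0.png",c["image"][:,:,::-1])
    R=cv2.Rodrigues(np.array(c["rvec"]))[0]
    print(n,c["fx"],c["k1"],-R.T@np.array(c["tvec"]).ravel(),R[2])
E
```

```text
pics
{'clock': 0.0, 'q': array([-70.77115872,  23.60013409,  -0.73082842,  91.50417807,
         0.32088823,  64.98946118,  -4.71098784]), 'qd': array([-0.08593507, -0.04635734,  0.05433458, -0.11696842, -0.04161262,
       -0.06412115, -0.00162976]), 'joint_efforts': array([ 9.38850576e-05, -6.00635147e+01,  6.81664255e-01, -2.99398917e+01,
        1.36171203e-02,  1.09383374e-02, -1.41459486e-05]), 'ee_pos': array([0.24540712, 0.57430148, 0.24945061]), 'eef_rot': array([-1.79908432e+02,  5.53852996e-03,  1.56866019e+02]), 'ft_force': array([ 0.20193871, -0.05955689, -0.03999323]), 'ft_torque': array([ 0.03374118, -0.03282941,  0.0111235 ]), 'gripper_width': 1.0020647608472704} 0.019
side 544.5934705300659 -0.055001139066188066 [ 0.13975048 -0.92842363  0.67806092] [ 0.34197137  0.79705696 -0.49775073]
top 441.9722392879812 -0.08458999261601374 [ 0.36234447 -0.00517632  1.03049303] [ 0.20139521 -0.03405492 -0.97891789]
```

View pics/side0.png

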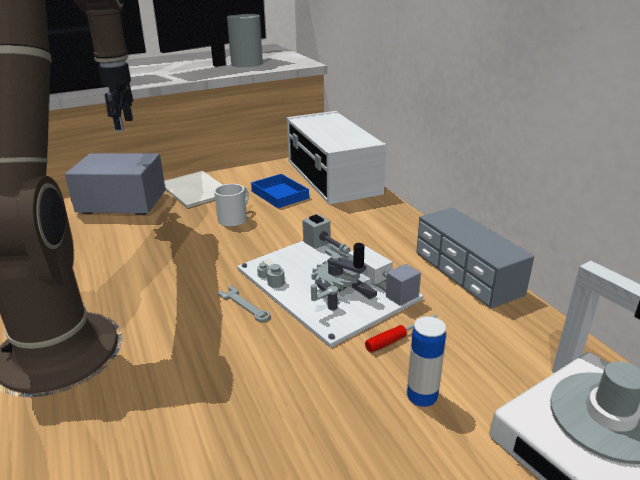

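View pics/top0.png

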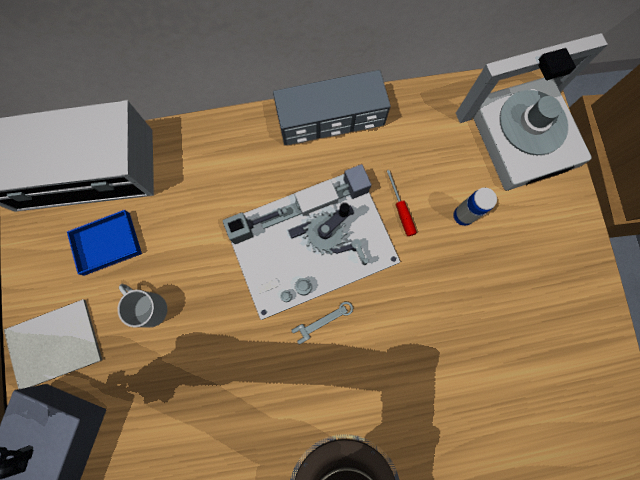

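The rig is visible in both views: in top, the plate is about (230-400, 170-318) with the knob near (347,210). In side, the knob is near (359,253). I'll zoom in.

```bash
python3 - <<'E'
import cv2,pickle
for n,(x0,y0,w,h) in {"side":(230,200,200,150),"top":(215,160,200,160)}.items():
    c=pickle.load(open(n+"0.pkl","rb"));im=c["image"][y0:y0+h,x0:x0+w,::-1]
    cv2.imwrite(f"pics/{n}0z.png",cv2.resize(im,None,fx=3.75,fy=3.75,interpolation=cv2.INTER_CUBIC))
E
```

```text
(no output)
```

View pics/side0z.png

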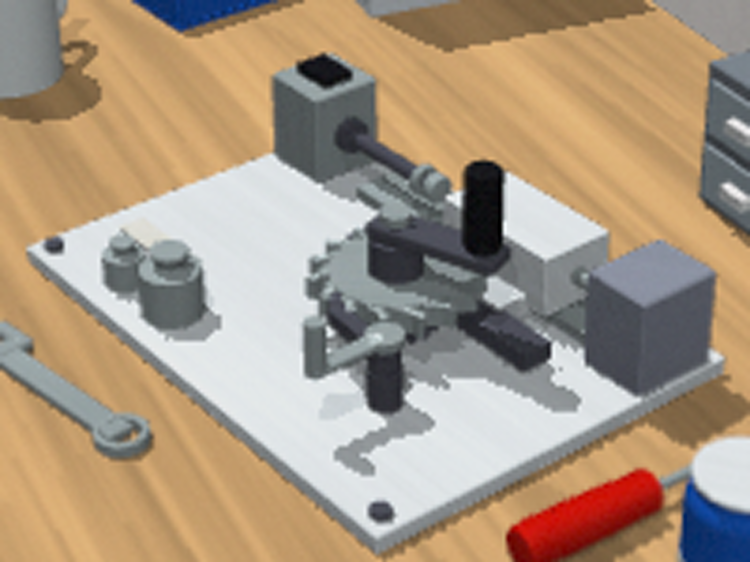

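View pics/top0z.png

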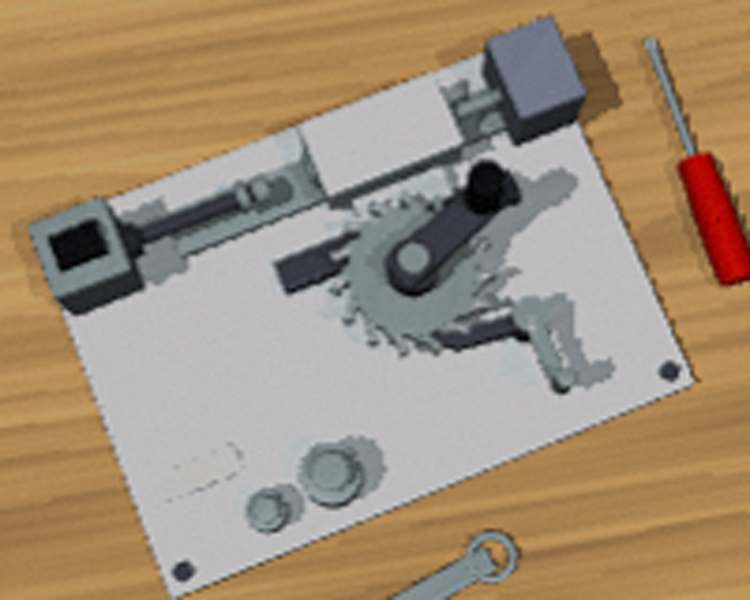

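```bash
cat > h.py <<'E'
import cv2,pickle,numpy as np
def R_(c): return cv2.Rodrigues(np.array(c["rvec"],float))[0]
def ray(c,u,v):
    x=(u-c["cx"])/c["fx"];y=(v-c["cy"])/c["fy"]; a,b=x,y
    for _ in range(20):
        s=1+c["k1"]*(a*a+b*b); a,b=x/s,y/s
    R=R_(c); return -R.T@np.array(c["tvec"]).ravel(), R.T@np.array([a,b,1])
def onz(c,u,v,z):
    o,d=ray(c,u,v); return o+d*(z-o[2])/d[2]
def proj(c,P):
    P=np.atleast_2d(P)@R_(c).T+np.array(c["tvec"]).ravel()
    a=P[:,0]/P[:,2];b=P[:,1]/P[:,2];s=1+c["k1"]*(a*a+b*b)
    return np.c_[c["cx"]+c["fx"]*a*s,c["cy"]+c["fy"]*b*s]
E
python3 - <<'E'
from h import *
S=pickle.load(open("side0.pkl","rb"));T=pickle.load(open("top0.pkl","rb"))
t=lambda x,y,z:onz(T,215+x/3.75,160+y/3.75,z)
s=lambda x,y,z:onz(S,230+x/3.75,200+y/3.75,z)
def p(n,a): print(n,np.round(a,4))
p("T c(-125,210)",t(176,597,.012));p("T c(-125,-140)",t(693,382,.012))
p("S c(-125,210)",s(28,249,.012));p("S c(-125,-140)",s(378,541,.012));p("S c(125,-140)",s(722,358,.012))
p("T hub82",t(412,258,.085));p("S hub",s(397,225,.085))
p("T knobtop",t(489,178,.132));p("S knobtop",s(484,170,.132))
p("S tabtop",s(315,320,.086));p("T tabtop",t(560,385,.086))
a=t(176,597,.012)[:2];b=t(693,382,.012)[:2]
a2=s(28,249,.012)[:2];b2=s(378,541,.012)[:2]
for a,b in((a,b),(a2,b2)):
    y=(a-b)/np.linalg.norm(a-b);x=np.array([y[1],-y[0]])
    o=(a+b)/2+x*.125-y*.035
    print(np.linalg.norm(a-b),"yaw",np.degrees(np.arctan2(x[1],x[0])),"o",o)
    f=lambda q:np.array([(q[:2]-o)@x,(q[:2]-o)@y])*1e3
    for n,q in dict(hubT=t(412,258,.085),knT=t(489,178,.132),knS=s(484,170,.132),tabS=s(315,320,.086),tabT=t(560,385,.086),crn=s(722,358,.012)).items(): print(n,np.round(f(q),1))
E
```

```text
T c(-125,210) [0.4022 0.1176 0.012 ]
T c(-125,-140) [ 0.4783 -0.2184  0.012 ]
S c(-125,210) [0.4008 0.1168 0.012 ]
S c(-125,-140) [ 0.4764 -0.2215  0.012 ]
S c(125,-140) [ 0.7169 -0.1648  0.012 ]
T hub82 [ 0.5696 -0.0558  0.085 ]
S hub [ 0.5643 -0.0641  0.085 ]
T knobtop [ 0.5974 -0.1038  0.132 ]
S knobtop [ 0.5968 -0.1029  0.132 ]
S tabtop [ 0.4848 -0.1305  0.086 ]
T tabtop [ 0.4812 -0.1268  0.086 ]
0.3444872575489409 yaw 12.748612837233686 o [ 0.56988532 -0.05696882]
hubT [-0.   1.2]
knT [ 16.5 -51.7]
knS [ 16.1 -50.8]
tabS [-99.2 -52.9]
tabT [-101.9  -48.5]
crn [ 119.6 -137.7]
0.3466929065565454 yaw 12.599782363327757 o [ 0.56820286 -0.05922868]
hubT [2.1 3.1]
knT [ 18.7 -49.9]
knS [ 18.4 -48.9]
tabS [-97.  -51.3]
tabT [-99.6 -47. ]
crn [ 122.1 -135.5]
```

Rig pose: origin about (0.569, -0.058), yaw about 12.7°. Plate, hub, knob and tab agree to a few mm. Next I'll measure the gap between the sledge pad and the button, then check with an overlay.

```bash
cat >> h.py <<'E'
O=np.array([.569,-.058]);A=np.radians(12.7)
RX=np.array([np.cos(A),np.sin(A)]);RY=np.array([-np.sin(A),np.cos(A)])
def w(x,y,z): return np.r_[O+RX*x/1e3+RY*y/1e3,z/1e3]
def rg(p): return np.round([(p[:2]-O)@RX*1e3,(p[:2]-O)@RY*1e3,p[2]*1e3],1)
def cloud(c):
    v,u=np.mgrid[0:480,0:640]; K=np.array([[c["fx"],0,c["cx"]],[0,c["fy"],c["cy"]],[0,0,1]])
    n=cv2.undistortPoints(np.c_[u.ravel(),v.ravel()].astype(np.float64)[:,None],K,np.array([c["k1"],0,0,0.])).reshape(-1,2)
    z=c["range_z"].ravel().astype(float); P=np.c_[n*z[:,None],z]
    return ((P-np.array(c["tvec"]).ravel())@R_(c)).reshape(480,640,3)
E
python3 - <<'E'
from h import *
for n in("side","top"):
    c=pickle.load(open(n+"0.pkl","rb"));P=cloud(c).reshape(-1,3);ok=c["range_z"].ravel()>0
    q=np.c_[(P[:,:2]-O)@RX,(P[:,:2]-O)@RY,P[:,2]]*1e3
    m=ok&(abs(q[:,0])<140)&(q[:,1]>-160)&(q[:,1]<230)&(q[:,2]>5); q=q[m]
    print(n,len(q),"plate z",np.median(q[q[:,2]<20][:,2]))
    r=q[(q[:,0]>50)&(q[:,2]>28)]
    for y in range(-140,216,8):
        s=r[(r[:,1]>=y)&(r[:,1]<y+8)]
        if len(s): print(y,len(s),"x",s[:,0].min().round(),s[:,0].max().round(),"z90",np.percentile(s[:,2],90).round())
    k=q[q[:,2]>100]; print("knob",k[:,:2].min(0),k[:,:2].max(0),k[:,2].max())
    t=q[(q[:,0]<-80)&(q[:,1]<0)&(q[:,2]>62)]; print("tab",len(t),t.min(0),t.max(0))
E
python3 - <<'E'
from h import *
for n,(x0,y0,w_,h_) in {"side":(230,200,200,150),"top":(215,160,200,160)}.items():
    c=pickle.load(open(n+"0.pkl","rb"));im=cv2.resize(c["image"][y0:y0+h_,x0:x0+w_,::-1],None,fx=4,fy=3.75)
    im=np.ascontiguousarray(cv2.resize(c["image"][y0:y0+h_,x0:x0+w_,::-1],None,fx=3.75,fy=3.75,interpolation=cv2.INTER_CUBIC))
    P=[w(-125,210,12),w(-125,-140,12),w(125,-140,12),w(125,210,12),w(0,0,82),w(-98,-55,86),w(-52,-55,58),w(17,-51.5,132),w(-52,-55,12)]
    for p in proj(c,P): cv2.drawMarker(im,tuple(int(v) for v in (p-[x0,y0]+.5)*3.75),(0,0,255),0,12,1)
    cv2.imwrite(f"pics/{n}0o.png",im)
E
```

```text
side 12181 plate z 11.347026134245613
-140 356 x 54.0 113.0 z90 70.0
-132 126 x 54.0 115.0 z90 74.0
-124 111 x 55.0 110.0 z90 74.0
-116 105 x 54.0 112.0 z90 74.0
-108 107 x 54.0 113.0 z90 74.0
-100 107 x 55.0 109.0 z90 74.0
-92 14 x 56.0 102.0 z90 72.0
-68 12 x 79.0 84.0 z90 47.0
-60 193 x 57.0 109.0 z90 60.0
-52 86 x 58.0 108.0 z90 62.0
-44 87 x 50.0 107.0 z90 62.0
-36 80 x 52.0 109.0 z90 62.0
-28 75 x 51.0 109.0 z90 62.0
-20 56 x 53.0 109.0 z90 63.0
-12 36 x 68.0 111.0 z90 63.0
-4 27 x 74.0 109.0 z90 62.0
4 23 x 83.0 107.0 z90 63.0
12 19 x 59.0 109.0 z90 63.0
20 32 x 57.0 107.0 z90 63.0
28 23 x 58.0 110.0 z90 63.0
36 1 x 62.0 62.0 z90 49.0
60 25 x 73.0 88.0 z90 50.0
68 21 x 74.0 93.0 z90 50.0
76 31 x 74.0 90.0 z90 51.0
84 7 x 75.0 84.0 z90 49.0
92 13 x 78.0 87.0 z90 48.0
100 10 x 76.0 84.0 z90 47.0
108 12 x 79.0 92.0 z90 47.0
116 15 x 78.0 87.0 z90 47.0
124 12 x 77.0 86.0 z90 48.0
132 8 x 79.0 87.0 z90 47.0
140 10 x 79.0 87.0 z90 47.0
148 43 x 73.0 96.0 z90 51.0
156 228 x 56.0 107.0 z90 71.0
164 88 x 57.0 108.0 z90 78.0
172 64 x 58.0 107.0 z90 80.0
180 60 x 57.0 110.0 z90 79.0
188 
[... 989 characters left out ...]
x 79.0 95.0 z90 53.0
68 24 x 78.0 95.0 z90 52.0
76 27 x 78.0 96.0 z90 53.0
84 16 x 82.0 92.0 z90 48.0
92 17 x 82.0 92.0 z90 49.0
100 17 x 82.0 92.0 z90 48.0
108 17 x 82.0 92.0 z90 50.0
116 16 x 82.0 92.0 z90 48.0
124 17 x 82.0 92.0 z90 49.0
132 16 x 81.0 92.0 z90 48.0
140 20 x 78.0 91.0 z90 50.0
148 52 x 64.0 106.0 z90 67.0
156 95 x 61.0 111.0 z90 76.0
164 96 x 61.0 111.0 z90 81.0
172 96 x 61.0 112.0 z90 80.0
180 95 x 61.0 111.0 z90 81.0
188 94 x 61.0 112.0 z90 81.0
196 90 x 61.0 111.0 z90 76.0
204 21 x 63.0 109.0 z90 74.0
knob [  9.71567849 -59.46756495] [ 29.99517093 -37.65990532] 136.91927713328215
tab 32 [-102.02425467  -56.51542079   64.43352583] [-91.11815235 -46.19714685  89.63945724]
```

View pics/side0o.png

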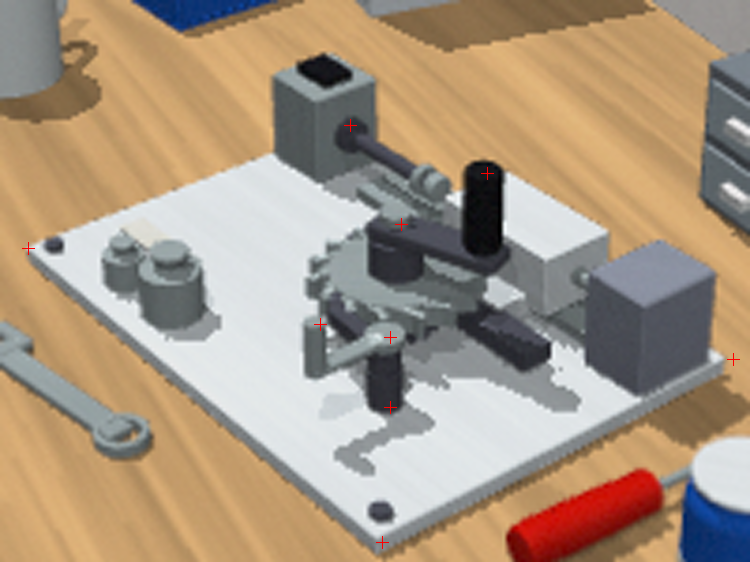

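View pics/top0o.png

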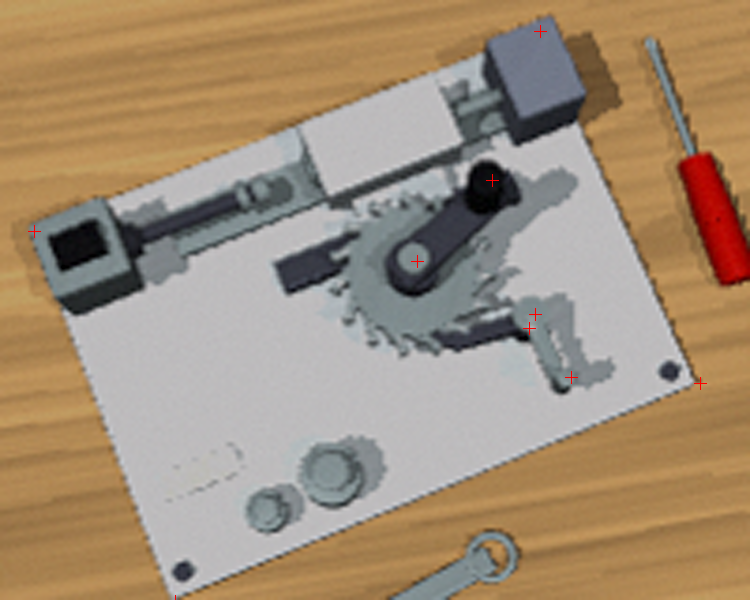

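The overlay shows a shift of about 2 mm along rig +y, which I'll absorb: the tab is at about (0.4845, -0.131). The pad face is at y≈38 and the button at y≈59, so the gap is about 20 mm, or roughly 0.9-1.0 rad. Now I'll move above the tab.

Call:
{"name": "play_rows", "arguments": {
  "motion": [
    [0.03,-0.03,-0.033,0.0,0.14],
    [0.03,-0.06,-0.066,0.0,0.28],
    [0.03,-0.09,-0.1,0.0,0.42],
    [0.03,-0.12,-0.134,0.0,0.56],
    [0.03,-0.15,-0.168,0.01,0.7],
    [0.03,-0.18,-0.201,0.01,0.84],
    [0.03,-0.21,-0.235,0.02,0.98],
    [0.03,-0.24,-0.268,0.02,1.12],
    [0.03,-0.27,-0.302,0.03,1.26],
    [0.03,-0.3,-0.335,0.03,1.4],
    [0.03,-0.33,-0.369,0.04,1.54],
    [0.03,-0.36,-0.403,0.04,1.68],
    [0.03,-0.39,-0.436,0.05,1.82],
    [0.03,-0.42,-0.47,0.05,1.96],
    [0.03,-0.45,-0.503,0.05,2.1],
    [0.03,-0.475,-0.53,0.05,2.24],
    [0.03,-0.49,-0.548,0.05,2.38],
    [0.03,-0.4975,-0.5555,0.05,2.516],
    [0.03,-0.4975,-0.5555,0.05,2.516],
    [0.03,-0.4975,-0.5555,0.05,2.516]
  ]
}}

```text
clock: 2.1
ee_pos: [0.4844, -0.131, 0.1999]
eef_rot: [-180.0, 0.1, 12.9]
ft_force: [0.4, 1.0, -1.0]
gripper_width: 0.354
```

Call:
{"name": "play_rows", "arguments": {
  "motion": [
    [0.03,0,0,0.04,0],
    [0.03,0,0,0.08,0],
    [0.03,0,0,0.08,0]
  ]
}}

```text
clock: 2.4
ee_pos: [0.4817, -0.1293, 0.1166]
eef_rot: [-179.8, 0.4, 13.0]
ft_force: [-0.7, 1.3, -0.2]
gripper_width: 0.346
```

```bash
cat > snap.py <<'E'
import sys;from h import *;from rig import capture
i=sys.argv[1]
for n,(x0,y0,a,b) in {"side":(250,190,180,140),"top":(240,160,180,140)}.items():
    c=capture(n);pickle.dump(c,open(n+i+".pkl","wb"))
    cv2.imwrite(f"pics/{n}{i}.png",cv2.resize(c["image"][y0:y0+b,x0:x0+a,::-1],None,fx=4,fy=4,interpolation=cv2.INTER_CUBIC))
E
python3 snap.py 1
```

```text
(no output)
```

View pics/side1.png

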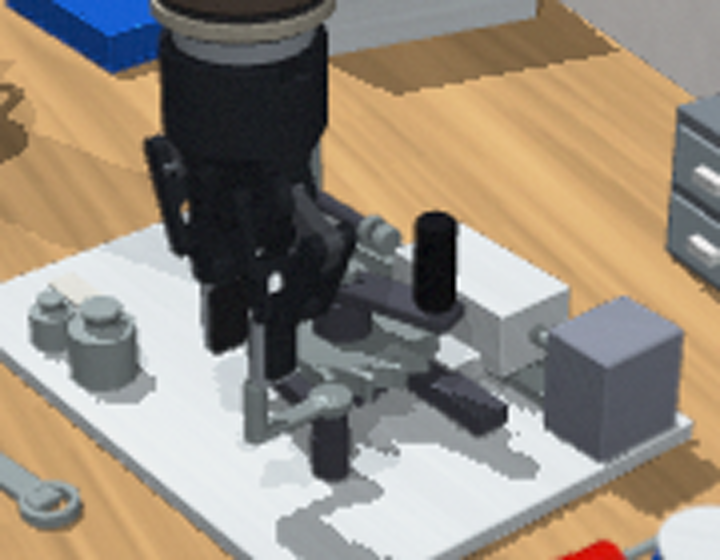

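View pics/top1.png

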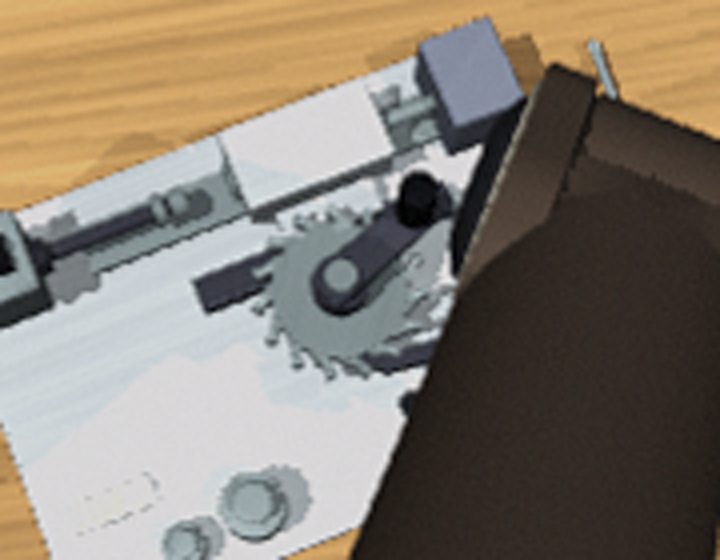

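```bash
python3 - <<'E'
from h import *;from rig import get_state
s=get_state();print(s["ee_pos"],s["eef_rot"])
S=pickle.load(open("side1.pkl","rb"))
for z in(.1,.086):print((proj(S,[.4844,-.131,z])[0]-[250,190]+.5)*4)
c=cloud(S)
q=c[280:302,306:324].reshape(-1,3);q=q[(q[:,2]>.062)&(q[:,2]<.084)]
print(np.median(q,0),q.min(0),q.max(0))
E
```

```text
[ 0.4844425  -0.13104686  0.12065754] [-1.79969027e+02  8.60343513e-02  1.28404913e+01]
[257.14029964 359.83807416]
[257.75548916 384.08609   ]
[ 0.48246364 -0.13229892  0.07275754] [ 0.47677098 -0.13750352  0.06230586] [ 0.48880236 -0.12610093  0.08322087]
```

The tab pixel (257,384) matches the projected TCP and sits between the fingers. Descending and pushing towards rig -y (tool +y).

Call:
{"name": "play_rows", "arguments": {
  "motion": [
    [0.03,0,0,0.02,0],
    [0.03,0,0,0.037,0],
    [0.03,0,0,0.037,0],
    [0.03,0,0.004,0.037,0],
    [0.03,0,0.008,0.037,0],
    [0.03,0.001,0.012,0.037,0],
    [0.03,0.001,0.015,0.037,0],
    [0.03,0.002,0.018,0.037,0],
    [0.03,0.003,0.021,0.037,0],
    [0.03,0.004,0.024,0.037,0],
    [0.03,0.005,0.027,0.037,0],
    [0.03,0.005,0.027,0.037,0]
  ]
}}

```text
clock: 3.7
ee_pos: [0.4958, -0.1573, 0.0832]
eef_rot: [180.0, -0.0, 12.7]
ft_force: [-1.2, 0.7, 0.3]
gripper_width: 0.352
```

Call:
{"name": "play_rows", "arguments": {
  "motion": [
    [0.03,0.0,0.002,0,0],
    [0.03,0.001,0.004,0,0],
    [0.03,0.001,0.006,0,0],
    [0.03,0.002,0.007,0,0],
    [0.03,0.002,0.007,0,0]
  ]
}}

```text
clock: 4.2
ee_pos: [0.4975, -0.1599, 0.0829]
eef_rot: [-179.6, 0.2, 12.8]
ft_force: [-7.1, 12.9, 10.2]
gripper_width: 0.349
```

```bash
python3 snap.py 2
```

```text
(no output)
```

View pics/side2.png

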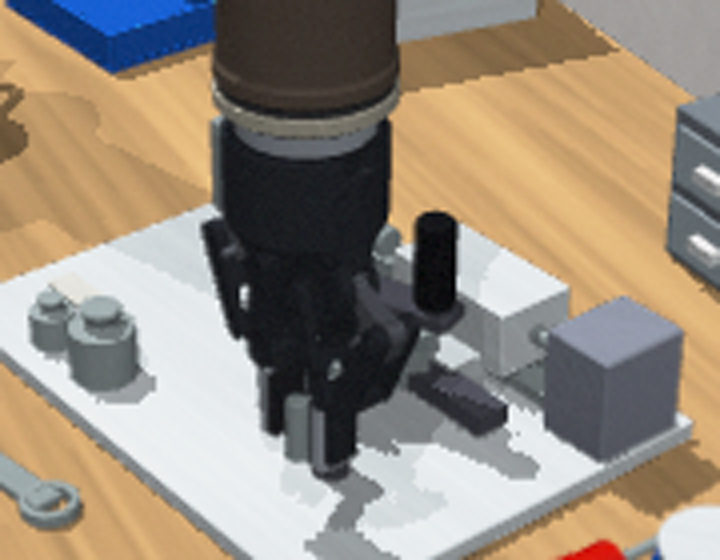

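Call:
{"name": "play_rows", "arguments": {
  "motion": [
    [0.03,0.0,0.001,-0.001,0],
    [0.03,0.0,0.003,-0.002,0],
    [0.03,0.0,0.003,-0.002,0]
  ]
}}

```text
clock: 4.6
ee_pos: [0.4976, -0.1602, 0.0833]
eef_rot: [-179.5, 0.3, 12.9]
ft_force: [-3.2, 18.6, -5.8]
gripper_width: 0.35
```

Resistance rose to 19 N with no further motion, so the lever is at its firm stop. Centring around the tab, then lifting off.

Call:
{"name": "play_rows", "arguments": {
  "motion": [
    [0.03,0.0,-0.008,0,0],
    [0.03,0.0,-0.015,0,0],
    [0.03,0.0,-0.015,0,0],
    [0.03,0.0,-0.015,-0.04,0],
    [0.05,0.0,-0.015,-0.08,0],
    [0.05,0.0,-0.015,-0.12,0],
    [0.05,0.0,-0.015,-0.12,0]
  ]
}}

```text
clock: 5.3
ee_pos: [0.4992, -0.1539, 0.2104]
eef_rot: [179.8, -0.5, 12.6]
ft_force: [0.3, -0.6, -1.0]
gripper_width: 0.583
```

```bash
python3 snap.py 3; python3 - <<'E'
from rig import get_state
s=get_state();print(s["ee_pos"],s["eef_rot"],s["q"],s["ft_force"])
E
```

```text
[ 0.49719616 -0.1521666   0.20641248] [ 1.79945857e+02 -1.76628789e-01  1.26844611e+01] [-23.89378662  19.3618993   44.81564158 111.25489234 -16.49092681
  55.69281069 -48.63035066] [ 0.51808351 -0.00398372  0.43434439]
```

View pics/side3.png

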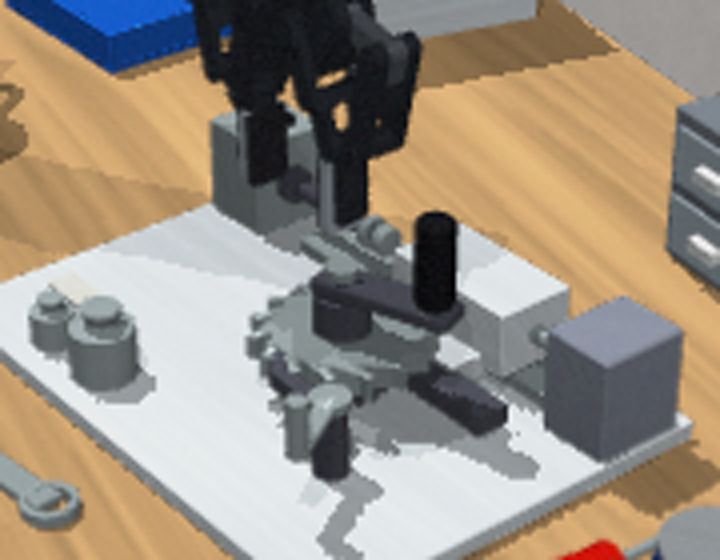

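View pics/top3.png

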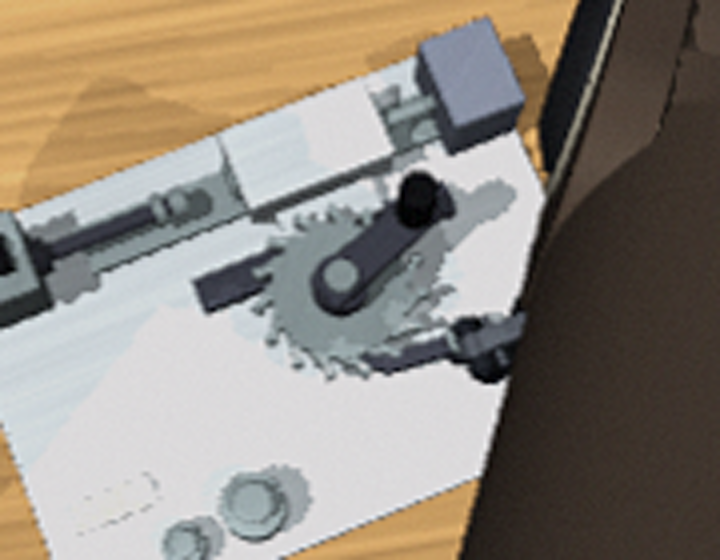

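```bash
python3 - <<'E'
from h import *
S=pickle.load(open("side3.pkl","rb"));s=lambda x,y,z:onz(S,250+x/4-.5,190+y/4-.5,z)
import h
h.O[:]=[.5676,-.0563]
T0=rg(onz(S,250,190,.1))
c=cloud(S);P=c.reshape(-1,3);q=np.array([rg(p) for p in c[285:308,318:330].reshape(-1,3)])
t=q[(q[:,2]>64)&(q[:,2]<90)];print(len(t),np.median(t,0),t.min(0),t.max(0))
print("tabtop",rg(s(298,403,.086)),"expect",[-91.2,-79])
S0=pickle.load(open("side0.pkl","rb"));t0=rg(onz(S0,230+315/3.75-.5,200+320/3.75-.5,.086));print("start",t0)
a=rg(s(298,403,.086));pv=t0[:2]+[46,0];v=a[:2]-pv;print("angle",np.arctan2(-v[1],-v[0]),np.hypot(*v))
print("knob",onz(S,250+436/4-.5,190+222/4-.5,.132),rg(onz(S,250+436/4-.5,190+222/4-.5,.132)))
k=c[240:268,352:366].reshape(-1,3);k=k[(k[:,2]>.09)];print(np.median(k,0))
E
```

```text
67 [-93.3 -79.3  78.1] [-97.1 -83.8  64.8] [-85.8 -70.3  86.7]
tabtop [-92.2 -79.2  86. ] expect [-91.2, -79]
start [-96.8 -52.2  86. ]
angle 0.5779019369622456 49.42630878388554
knob [ 0.59642713 -0.10124393  0.132     ] [ 18.2 -50.2 132. ]
[ 0.59247816 -0.1067235   0.11443478]
```

The lever is over: tab at rig (-92,-79), expected (-91,-79), angle about 0.55-0.58. The knob is at world (0.597, -0.103). Moving above the knob with the jaws tangential.

Call:
{"name": "play_rows", "arguments": {
  "motion": [
    [0.05,0.02,-0.005,0,-0.14],
    [0.05,0.04,-0.01,0,-0.28],
    [0.05,0.06,-0.015,0,-0.42],
    [0.05,0.08,-0.02,0,-0.56],
    [0.05,0.1,-0.025,0,-0.7],
    [0.05,0.108,-0.026,0,-0.84],
    [0.05,0.108,-0.026,0,-0.98],
    [0.05,0.108,-0.026,0,-1.12],
    [0.05,0.108,-0.026,0.01,-1.26],
    [0.05,0.108,-0.026,0.02,-1.4],
    [0.05,0.108,-0.026,0.03,-1.54],
    [0.05,0.108,-0.026,0.03,-1.68],
    [0.05,0.108,-0.026,0.03,-1.82],
    [0.05,0.108,-0.026,0.03,-1.911],
    [0.05,0.108,-0.026,0.03,-1.911],
    [0.05,0.108,-0.026,0.03,-1.911]
  ]
}}

```text
clock: 7.0
ee_pos: [0.5956, -0.1027, 0.1742]
eef_rot: [-179.9, -0.1, 122.0]
ft_force: [-0.0, -0.6, -0.3]
gripper_width: 0.585
```

```bash
python3 snap.py 4; python3 - <<'E'
from h import *
from rig import get_state
s=get_state();print(s["ee_pos"],s["eef_rot"],s["q"],s["ft_force"])
S=pickle.load(open("side4.pkl","rb"));print((proj(S,[[.597,-.103,.132],np.r_[s["ee_pos"][:2],.132]])-[250,190]+.5)*4)
E
```

```text
[ 0.59587592 -0.10251332  0.17468278] [-1.79959304e+02 -2.70728259e-02  1.22060964e+02] [-6.05222985 26.08824647 15.23569633 99.9397788  -8.09468829 55.09134391
 44.41299607] [-0.21151398  0.04204095 -0.4425332 ]
[[438.68540553 223.32613685]
 [436.23178823 223.38775047]]
```

View pics/side4.png

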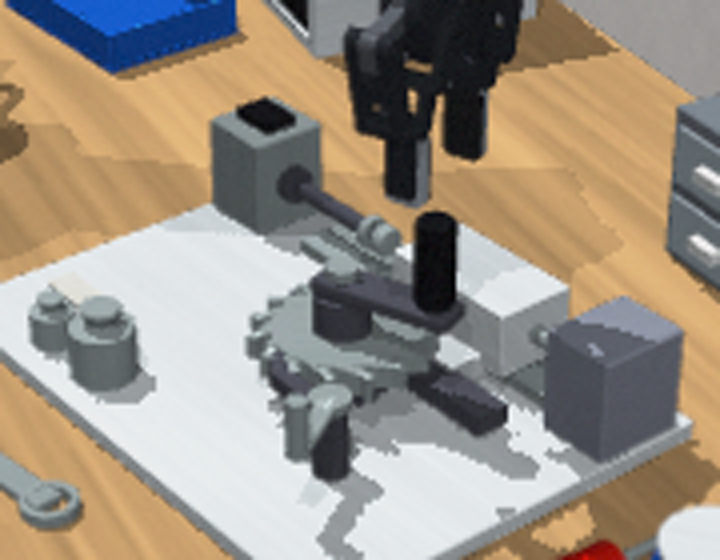

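View pics/top4.png

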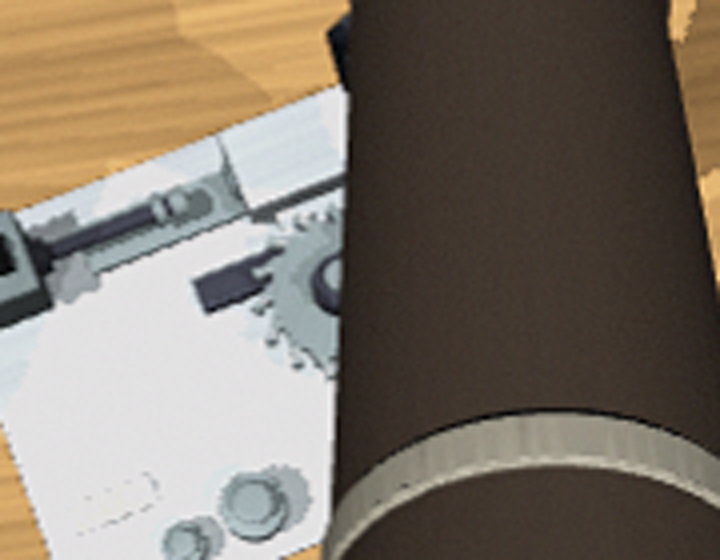

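Aligned with the knob top at about (436,223). Descending and closing.

Call:
{"name": "play_rows", "arguments": {
  "motion": [
    [0.05,0,0,0.03,0],
    [0.05,0,0,0.055,0],
    [0.05,0,0,0.066,0],
    [0.05,0,0,0.066,0],
    [0.035,0,0,0.066,0],
    [0.026,0,0,0.066,0],
    [0.015,0,0,0.066,0],
    [0.015,0,0,0.066,0],
    [0.015,0,0,0.066,0],
    [0.015,0,0,0.066,0]
  ],
  "grip_force": 40
}}

```text
clock: 8.1
ee_pos: [0.5984, -0.1016, 0.111]
eef_rot: [179.7, 0.1, 122.2]
ft_force: [6.1, 1.9, 0.7]
gripper_width: 0.249
```

```bash
python3 - <<'E'
from rig import get_state
s=get_state();print(s)
E
```

```text
{'clock': 8.1, 'q': array([ -5.11414537,  30.52667345,  13.99843709, 102.73714793,
        -9.66460326,  47.60396192,  45.76411065]), 'qd': array([-0.03037463,  0.05157738,  0.01724262, -0.06300962, -0.01913796,
       -0.04558175,  0.02341687]), 'joint_efforts': array([ 1.85504381e+00, -6.00023317e+01,  6.59288675e+00, -2.11380118e+01,
        7.77322836e-01,  1.29036080e+00,  1.07369228e-02]), 'ee_pos': array([ 0.59841769, -0.10159133,  0.11101909]), 'eef_rot': array([1.79736123e+02, 1.32585987e-01, 1.22243722e+02]), 'ft_force': array([6.13247598, 1.92480826, 0.71432053]), 'ft_torque': array([ 0.4419476 , -0.89937365, -0.01480452]), 'gripper_width': 0.24877461986839342}
```

Gripped at 21 mm, and the tool already carries about 6 N of the spring's pull (anticlockwise is tool +y). Winding clockwise a little.

Call:
{"name": "play_rows", "arguments": {
  "motion": [
    [0.015,0,-0.001,0,0],
    [0.015,0,-0.002,0,0],
    [0.015,0,-0.003,0,0],
    [0.015,0,-0.004,0,0],
    [0.015,0,-0.005,0,0],
    [0.015,0,-0.005,0,0],
    [0.015,0,-0.005,0,0]
  ]
}}

```text
clock: 8.8
ee_pos: [0.5972, -0.1022, 0.1112]
eef_rot: [179.4, 0.2, 122.4]
ft_force: [15.1, 6.5, -6.7]
gripper_width: 0.241
```

```bash
python3 snap.py 5
```

```text
(no output)
```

View pics/side5.png

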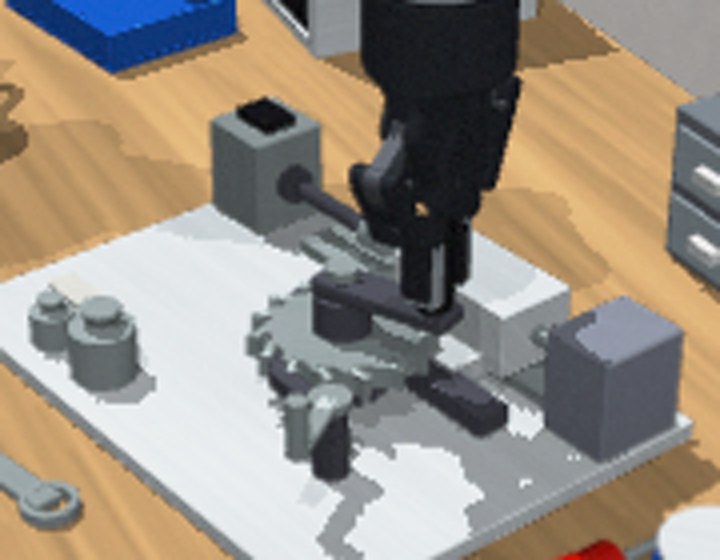

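View pics/top5.png

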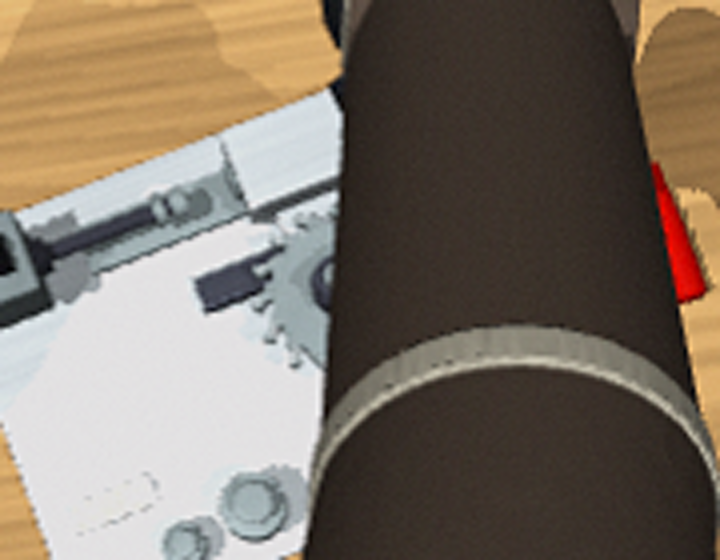

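Call:
{"name": "play_rows", "arguments": {
  "motion": [
    [0.015,0,-0.001,0,0],
    [0.015,0,-0.002,0,0],
    [0.015,0,-0.003,0,0],
    [0.015,0,-0.003,0,0]
  ]
}}

```text
clock: 9.3
ee_pos: [0.593, -0.1046, 0.111]
eef_rot: [179.6, 0.2, 122.3]
ft_force: [5.3, 4.3, 0.3]
gripper_width: 0.245
```

```bash
python3 - <<'E'
from rig import get_state
s=get_state();print(s["ee_pos"],s["eef_rot"],s["ft_force"],s["ft_torque"])
E
```

```text
[ 0.59298115 -0.10464294  0.11098073] [1.79620652e+02 1.64125569e-01 1.22331078e+02] [5.27424444 4.25969025 0.30665737] [ 0.80182026 -1.11783056 -0.06358761]
```

It broke loose: wound about 6 mm (0.11 rad), and the force fell back to the plain spring pull of 6.8 N. Checking the pawl.

```bash
python3 snap.py 6
```

```text
(no output)
```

View pics/side6.png

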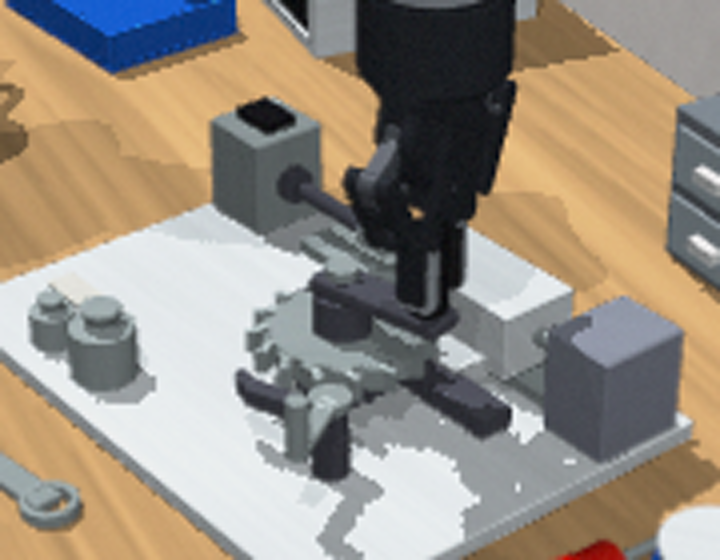

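The pawl tip, now at (243,378), stands well clear of the wheel. Computing the arc rows for easing back.

```bash
cat > arc.py <<'E'
import numpy as np,sys
# phi0 deg (commanded), yaw deg, step, n
p0,yaw,st,n=map(float,sys.argv[1:5]);r=.0549
y=np.radians(yaw);X=np.array([np.cos(y),np.sin(y)]);Y=np.array([np.sin(y),-np.cos(y)])
a=np.radians(p0)
for i in range(1,int(n)+1):
    b=a+i*st;d=r*np.array([np.cos(b)-np.cos(a),np.sin(b)-np.sin(a)])
    print([0.015,round(float(d@X),4),round(float(d@Y),4),0,0],end=", ")
print()
E
python3 arc.py -64.9 122.3 0.04 8
```

```text
[0.015, -0.0002, 0.0022, 0, 0], [0.015, -0.0004, 0.0044, 0, 0], [0.015, -0.0004, 0.0066, 0, 0], [0.015, -0.0004, 0.0088, 0, 0], [0.015, -0.0003, 0.011, 0, 0], [0.015, -0.0001, 0.0131, 0, 0], [0.015, 0.0002, 0.0153, 0, 0], [0.015, 0.0006, 0.0175, 0, 0],
```

Call:
{"name": "play_rows", "arguments": {
  "motion": [
    [0.015,-0.0002,0.0022,0,0],
    [0.015,-0.0004,0.0044,0,0],
    [0.015,-0.0004,0.0066,0,0],
    [0.015,-0.0004,0.0088,0,0],
    [0.015,-0.0003,0.011,0,0],
    [0.015,-0.0001,0.0131,0,0],
    [0.015,0.0002,0.0153,0,0],
    [0.015,0.0006,0.0175,0,0]
  ]
}}

```text
clock: 10.2
ee_pos: [0.6065, -0.0954, 0.111]
eef_rot: [179.7, 0.1, 122.3]
ft_force: [5.7, 2.9, 0.4]
gripper_width: 0.246
```

```bash
cat > st.py <<'E'
from rig import get_state;import numpy as np
s=get_state();d=s["ee_pos"][:2]-[.5676,-.0563];r=np.hypot(*d);u=d/r;t=np.array([-u[1],u[0]]);f=s["ft_force"][:2]
print(s["clock"],s["ee_pos"],"yaw",s["eef_rot"][2],"r",r,"ang",np.degrees(np.arctan2(d[1],d[0])),"Frad",f@u,"Ftan(acw+)",f@t,"Fz",s["ft_force"][2])
E
python3 st.py; python3 snap.py 7; python3 arc.py -46.6 122.3 0.04 8
```

```text
10.2 [ 0.60651443 -0.09542532  0.111032  ] yaw 122.26570761046725 r 0.05518264347773357 ang -45.15483273764226 Frad 1.9144948161391522 Ftan(acw+) 6.068655191601858 Fz 0.3692928529414614
[0.015, 0.0005, 0.0021, 0, 0], [0.015, 0.001, 0.0043, 0, 0], [0.015, 0.0017, 0.0064, 0, 0], [0.015, 0.0024, 0.0084, 0, 0], [0.015, 0.0032, 0.0105, 0, 0], [0.015, 0.0041, 0.0125, 0, 0], [0.015, 0.005, 0.0145, 0, 0], [0.015, 0.0061, 0.0164, 0, 0],
```

View pics/top7.png

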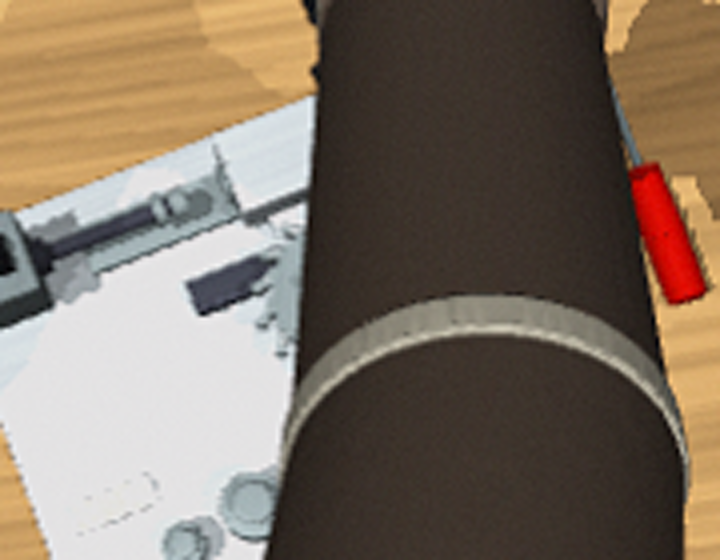

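The pull is a steady 6 N with little radial force. Continuing.

Call:
{"name": "play_rows", "arguments": {
  "motion": [
    [0.015,0.0005,0.0021,0,0],
    [0.015,0.001,0.0043,0,0],
    [0.015,0.0017,0.0064,0,0],
    [0.015,0.0024,0.0084,0,0],
    [0.015,0.0032,0.0105,0,0],
    [0.015,0.0041,0.0125,0,0],
    [0.015,0.005,0.0145,0,0],
    [0.015,0.0061,0.0164,0,0]
  ]
}}

```text
clock: 11.1
ee_pos: [0.6174, -0.0814, 0.1111]
eef_rot: [179.7, 0.1, 122.3]
ft_force: [8.1, 3.8, -2.2]
gripper_width: 0.242
```

```bash
python3 st.py; python3 snap.py 8; python3 arc.py -28.3 122.3 0.03 8; python3 - <<'E'
from h import *
h=O; O[:]=[.5676,-.0563]
for i in("3","7","8"):
    T=pickle.load(open(f"top{i}.pkl","rb"));P=cloud(T).reshape(-1,3);ok=T["range_z"].ravel()>0
    q=np.c_[(P[:,:2]-O)@RX,(P[:,:2]-O)@RY,P[:,2]]*1e3
    s=q[ok&(q[:,0]>65)&(q[:,0]<108)&(q[:,2]>59)&(q[:,2]<68)&(q[:,1]>-20)&(q[:,1]<110)]
    b=q[ok&(q[:,0]>78)&(q[:,0]<92)&(q[:,2]>46)&(q[:,2]<56)&(q[:,1]>-20)&(q[:,1]<110)]
    print(i,"sledge front",np.percentile(s[:,1],99.5),s[:,1].max(),"btn/pad ys",np.sort(b[:,1]).round()[::3])
E
```

```text
11.1 [ 0.61744264 -0.08140648  0.11109041] yaw 122.2709132461222 r 0.05580881446515908 ang -26.73507811969707 Frad 5.553706859061989 Ftan(acw+) 7.011718323596419 Fz -2.192601164231042
[0.015, 0.0008, 0.0014, 0, 0], [0.015, 0.0017, 0.0028, 0, 0], [0.015, 0.0026, 0.0042, 0, 0], [0.015, 0.0036, 0.0055, 0, 0], [0.015, 0.0046, 0.0068, 0, 0], [0.015, 0.0056, 0.0081, 0, 0], [0.015, 0.0067, 0.0094, 0, 0], [0.015, 0.0078, 0.0106, 0, 0], 
3 sledge front 31.24843539560458 31.801012813027032 btn/pad ys [ 31.  32.  34.  35.  35.  64.  65.  66.  67.  68.  70.  72.  74.  76.
  77.  78.  79.  80.  82.  85.  87.  89.  92.  95.  99. 102. 104. 108.]
7 sledge front 35.30302381920368 35.547491283891596 btn/pad ys [ 20.  37.  38.  39.  62.  64.  65.  66.  68.  69.  70.  72.  75.  77.
  78.  79.  80.  81.  82.  85.  87.  89.  92.  94.  96.  99. 102. 105.
 107. 109.]
8 sledge front 42.57248289113082 42.66512678607901 btn/pad ys [ 43.  44.  46.  47.  63.  64.  65.  67.  68.  69.  71.  72.  76.  77.
  79.  80.  81.  82.  84.  88.  91.  92.  95.  97.  99. 102. 105. 107.
 110.]
```

View pics/top8.png

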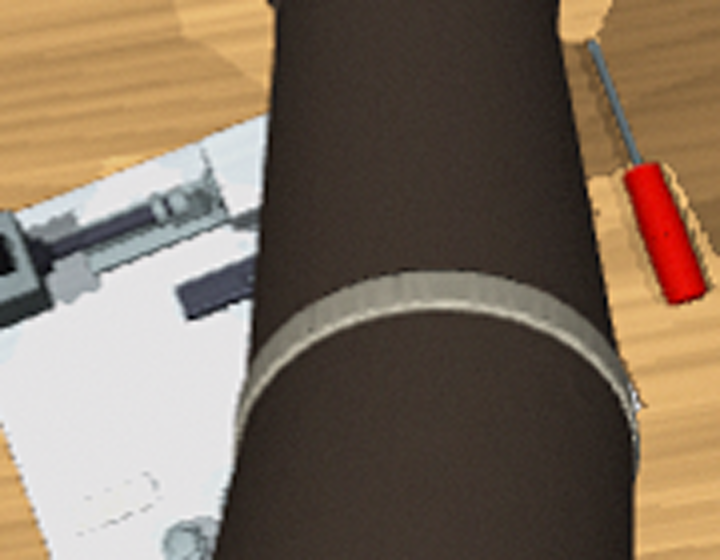

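View pics/side8.png

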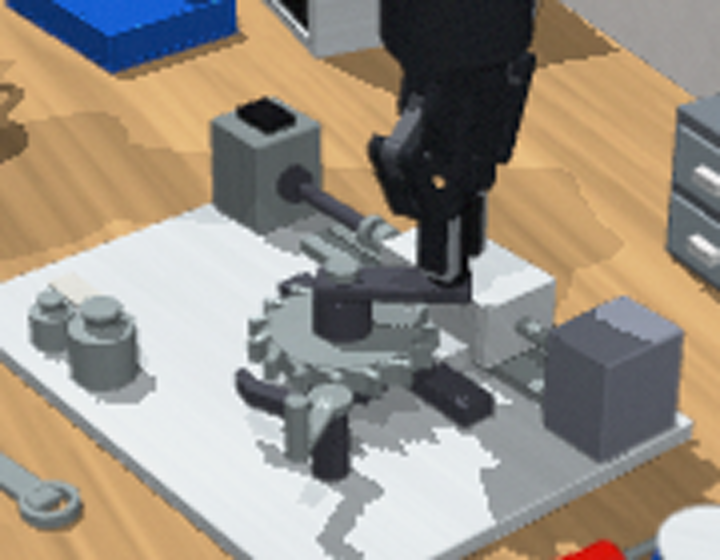

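Sledge front at 42.6 mm (pad ~46.6), button ~62 mm: about 15 mm (0.7 rad) remains. The 5.5 N radial force means my circle is about 2 mm too tight here, so I'll correct it on the way.

```bash
python3 arc.py -28.3 122.3 0.04 8
```

```text
[0.015, 0.0011, 0.0019, 0, 0], [0.015, 0.0023, 0.0037, 0, 0], [0.015, 0.0036, 0.0055, 0, 0], [0.015, 0.0049, 0.0073, 0, 0], [0.015, 0.0063, 0.009, 0, 0], [0.015, 0.0078, 0.0106, 0, 0], [0.015, 0.0093, 0.0122, 0, 0], [0.015, 0.0109, 0.0137, 0, 0],
```

Call:
{"name": "play_rows", "arguments": {
  "motion": [
    [0.015,0.0008,0.0021,0,0],
    [0.015,0.0018,0.0041,0,0],
    [0.015,0.003,0.0061,0,0],
    [0.015,0.0042,0.0081,0,0],
    [0.015,0.0054,0.01,0,0],
    [0.015,0.0067,0.0119,0,0],
    [0.015,0.0081,0.0136,0,0],
    [0.015,0.0096,0.0152,0,0]
  ]
}}

```text
clock: 12.0
ee_pos: [0.6238, -0.0641, 0.111]
eef_rot: [179.8, -0.0, 122.3]
ft_force: [1.8, 5.7, 2.5]
gripper_width: 0.247
```

```bash
python3 st.py; python3 snap.py 9; python3 - <<'E'
from h import *
O[:]=[.5676,-.0563]
for i in("9",):
    T=pickle.load(open(f"top{i}.pkl","rb"));P=cloud(T).reshape(-1,3);ok=T["range_z"].ravel()>0
    q=np.c_[(P[:,:2]-O)@RX,(P[:,:2]-O)@RY,P[:,2]]*1e3
    s=q[ok&(q[:,0]>65)&(q[:,0]<108)&(q[:,2]>59)&(q[:,2]<68)&(q[:,1]>-20)&(q[:,1]<110)]
    b=q[ok&(q[:,0]>78)&(q[:,0]<92)&(q[:,2]>46)&(q[:,2]<56)&(q[:,1]>-20)&(q[:,1]<110)]
    print(i,"sledge front",np.percentile(s[:,1],99.5),s[:,1].max(),"btn/pad ys",np.sort(b[:,1]).round()[::3])
E
python3 arc.py -9.5 122.3 0.03 8
```

```text
12.0 [ 0.62379302 -0.06408376  0.1109698 ] yaw 122.30547587873087 r 0.05672955746969815 ang -7.886325699808385 Frad 0.9908532124155549 Ftan(acw+) 5.8606451873467735 Fz 2.4703674596613716
9 sledge front 50.07652402681712 50.10156558872408 btn/pad ys [ 50.  51.  52.  53.  54.  63.  64.  65.  67.  68.  69.  71.  72.  74.
  76.  77.  78.  80.  81.  82.  85.  87.  89.  92.  94.  96.  98. 102.
 103. 105. 109.]
[0.015, 0.0012, 0.0011, 0, 0], [0.015, 0.0025, 0.0021, 0, 0], [0.015, 0.0038, 0.0031, 0, 0], [0.015, 0.0052, 0.0041, 0, 0], [0.015, 0.0065, 0.005, 0, 0], [0.015, 0.0079, 0.0059, 0, 0], [0.015, 0.0093, 0.0067, 0, 0], [0.015, 0.0108, 0.0075, 0, 0],
```

View pics/top9.png

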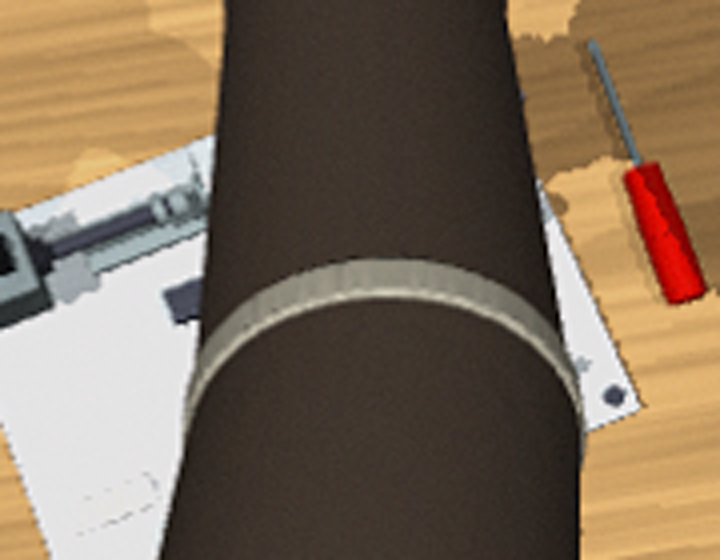

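About 8 mm of gap remains. Continuing 0.24 rad, then smaller steps.

Call:
{"name": "play_rows", "arguments": {
  "motion": [
    [0.015,0.0012,0.0011,0,0],
    [0.015,0.0025,0.0021,0,0],
    [0.015,0.0038,0.0031,0,0],
    [0.015,0.0052,0.0041,0,0],
    [0.015,0.0065,0.005,0,0],
    [0.015,0.0079,0.0059,0,0],
    [0.015,0.0093,0.0067,0,0],
    [0.015,0.0108,0.0075,0,0]
  ]
}}

```text
clock: 12.9
ee_pos: [0.6243, -0.0508, 0.111]
eef_rot: [179.7, -0.0, 122.3]
ft_force: [2.1, 6.4, 3.0]
gripper_width: 0.243
```

```bash
sed -i 's/\[.5676,-.0563\]/[.569,-.056]/' st.py; python3 st.py; python3 arc.py 4 122.3 0.02 10
```

```text
12.9 [ 0.62434819 -0.05080879  0.11099542] yaw 122.30836143841894 r 0.05559110879823687 ang 5.358206666116057 Frad 2.6464587208663675 Ftan(acw+) 6.1512856503743025 Fz 2.9583675136183727
[0.015, 0.001, 0.0005, 0, 0], [0.015, 0.002, 0.001, 0, 0], [0.015, 0.0029, 0.0015, 0, 0], [0.015, 0.0039, 0.0019, 0, 0], [0.015, 0.005, 0.0024, 0, 0], [0.015, 0.006, 0.0028, 0, 0], [0.015, 0.007, 0.0032, 0, 0], [0.015, 0.008, 0.0035, 0, 0], [0.015, 0.0091, 0.0039, 0, 0], [0.015, 0.0101, 0.0042, 0, 0],
```

Call:
{"name": "play_rows", "arguments": {
  "motion": [
    [0.015,0.0009,0.0007,0,0],
    [0.015,0.0018,0.0014,0,0],
    [0.015,0.0026,0.0021,0,0],
    [0.015,0.0036,0.0026,0,0],
    [0.015,0.0036,0.0026,0,0]
  ]
}}

```text
clock: 13.4
ee_pos: [0.624, -0.0463, 0.1109]
eef_rot: [179.8, -0.1, 122.3]
ft_force: [0.7, 6.9, 5.0]
gripper_width: 0.244
```

```bash
python3 st.py; python3 snap.py 10; python3 - <<'E'
from h import *
O[:]=[.5676,-.0563]
T=pickle.load(open("top10.pkl","rb"));P=cloud(T).reshape(-1,3);ok=T["range_z"].ravel()>0
q=np.c_[(P[:,:2]-O)@RX,(P[:,:2]-O)@RY,P[:,2]]*1e3
s=q[ok&(q[:,0]>65)&(q[:,0]<108)&(q[:,2]>59)&(q[:,2]<68)&(q[:,1]>-20)&(q[:,1]<110)]
print("front",s[:,1].max() if len(s) else None)
cv2.imwrite("pics/top10z.png",cv2.resize(T["image"][190:250,240:300,::-1],None,fx=9,fy=9,interpolation=cv2.INTER_CUBIC))
E
python3 arc.py 9 122.3 0.02 8
```

```text
13.4 [ 0.62395947 -0.04628084  0.11093782] yaw 122.31533835274091 r 0.05581222960184453 ang 10.028638025812212 Frad 1.8882822659771925 Ftan(acw+) 6.704347392376792 Fz 4.95060791521737
front None
[0.015, 0.001, 0.0004, 0, 0], [0.015, 0.002, 0.0008, 0, 0], [0.015, 0.0031, 0.0012, 0, 0], [0.015, 0.0041, 0.0016, 0, 0], [0.015, 0.0051, 0.0019, 0, 0], [0.015, 0.0062, 0.0022, 0, 0], [0.015, 0.0072, 0.0025, 0, 0], [0.015, 0.0083, 0.0028, 0, 0],
```

View pics/top10z.png

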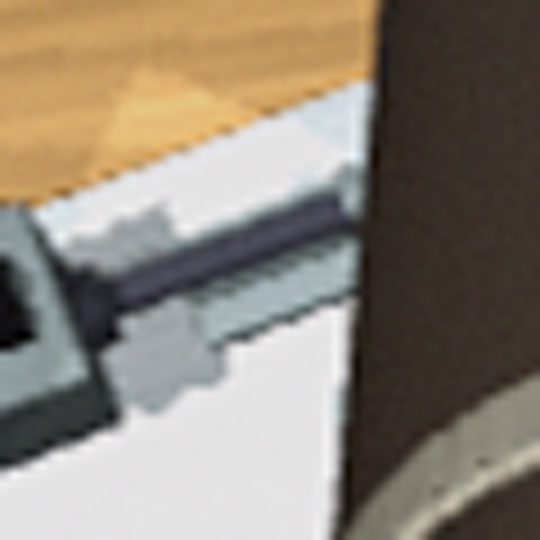

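The camera is blocked now; the pad should be at about 61 mm, near the button. Small steps with force checks.

Call:
{"name": "play_rows", "arguments": {
  "motion": [
    [0.015,0.001,0.0004,0,0],
    [0.015,0.002,0.0008,0,0],
    [0.015,0.002,0.0008,0,0]
  ]
}}

```text
clock: 13.8
ee_pos: [0.6236, -0.0442, 0.111]
eef_rot: [179.8, -0.1, 122.3]
ft_force: [-0.1, 7.0, 4.6]
gripper_width: 0.247
```

```bash
python3 st.py
```

```text
13.8 [ 0.62355848 -0.04423628  0.11095038] yaw 122.3133937009635 r 0.05581230369057919 ang 12.16764760019511 Frad 1.352523191795411 Ftan(acw+) 6.9192727653884125 Fz 4.5515934172921195
```

Call:
{"name": "play_rows", "arguments": {
  "motion": [
    [0.015,0.001,0.0004,0,0],
    [0.015,0.002,0.0008,0,0],
    [0.015,0.002,0.0008,0,0]
  ]
}}

```text
clock: 14.1
ee_pos: [0.6233, -0.043, 0.1109]
eef_rot: [179.8, -0.0, 122.3]
ft_force: [0.2, 4.7, 6.2]
gripper_width: 0.248
```

```bash
python3 st.py
```

```text
14.1 [ 0.62332768 -0.04303255  0.11091036] yaw 122.28120360301202 r 0.05585384357230676 ang 13.424716761734697 Frad 1.3150757829478341 Ftan(acw+) 4.471758313619837 Fz 6.235846422074531
```

The pull fell from 6.9 to 4.5 N, so the sledge is touching the button. Easing on until the pull is gone.

Call:
{"name": "play_rows", "arguments": {
  "motion": [
    [0.015,0.001,0.0003,0,0],
    [0.015,0.002,0.0006,0,0],
    [0.015,0.003,0.0009,0,0],
    [0.015,0.003,0.0009,0,0]
  ]
}}

```text
clock: 14.5
ee_pos: [0.6228, -0.0411, 0.111]
eef_rot: [179.8, 0.1, 122.2]
ft_force: [2.3, 3.6, 5.0]
gripper_width: 0.244
```

```bash
python3 st.py
```

```text
14.5 [ 0.62280292 -0.0411233   0.11095594] yaw 122.23221906786085 r 0.055821775110702826 ang 15.456308964093665 Frad 3.1676969931285486 Ftan(acw+) 2.8695240938273905 Fz 5.047428639023983
```

Call:
{"name": "play_rows", "arguments": {
  "motion": [
    [0.015,0.001,0.0006,0,0],
    [0.015,0.002,0.0012,0,0],
    [0.015,0.003,0.0016,0,0],
    [0.015,0.003,0.0016,0,0]
  ]
}}

```text
clock: 14.9
ee_pos: [0.6223, -0.039, 0.1109]
eef_rot: [179.9, 0.1, 122.2]
ft_force: [0.7, 1.0, 5.7]
gripper_width: 0.245
```

```bash
python3 st.py
```

```text
14.9 [ 0.62228115 -0.0389944   0.11092072] yaw 122.18098154748095 r 0.055929166960306954 ang 17.701382523959158 Frad 0.9607649238260354 Ftan(acw+) 0.7675861702962273 Fz 5.727509681826278
```

The pull is down to 0.8 N, so the sledge rests on the button. Releasing and lifting straight up.

Call:
{"name": "play_rows", "arguments": {
  "motion": [
    [0.015,0.0008,0.0002,0,0],
    [0.015,0.0008,0.0002,0,0],
    [0.03,0.0008,0.0002,0,0],
    [0.045,0.0008,0.0002,0,0],
    [0.05,0.0008,0.0002,0,0],
    [0.05,0.0008,0.0002,0,0],
    [0.05,0.0008,0.0002,0,0],
    [0.05,0.0008,0.0002,-0.03,0],
    [0.05,0.0008,0.0002,-0.07,0],
    [0.05,0.0008,0.0002,-0.11,0],
    [0.05,0.0008,0.0002,-0.15,0],
    [0.05,0.0008,0.0002,-0.15,0]
  ]
}}

```text
clock: 16.1
ee_pos: [0.6237, -0.0382, 0.2655]
eef_rot: [179.5, 0.3, 122.2]
ft_force: [0.6, 0.5, 0.1]
gripper_width: 0.587
```

```bash
python3 st.py; python3 snap.py 11
```

```text
16.1 [ 0.62366865 -0.03817769  0.26553332] yaw 122.17772070909783 r 0.05750039738581494 ang 18.056279301865175 Frad 0.6994860142004774 Ftan(acw+) 0.32856675252025147 Fz 0.08070458163874297
```

View pics/side11.png

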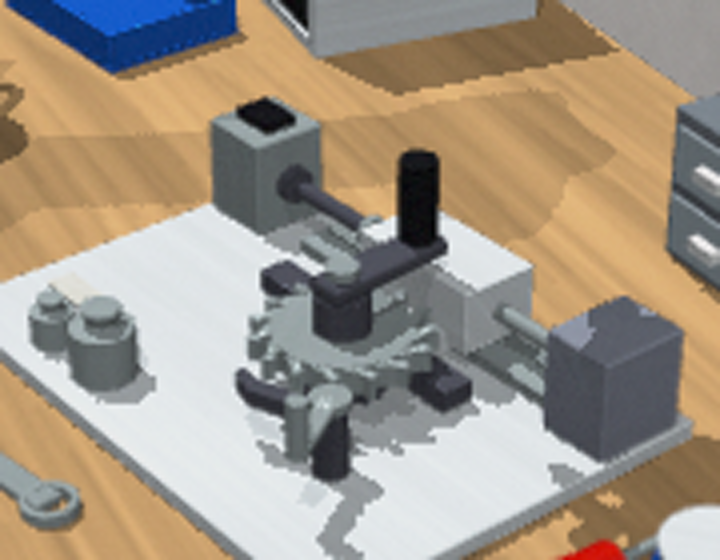

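View pics/top11.png

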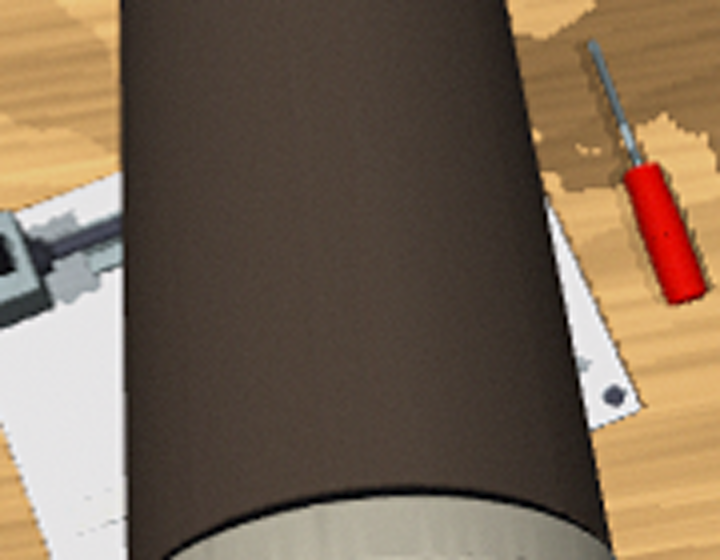

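The knob is free and the sledge is at the button. I'll move the arm aside for an unobstructed check.

Call:
{"name": "play_rows", "arguments": {
  "motion": [
    [0.05,0.03,0.02,0,0],
    [0.05,0.06,0.04,0,0],
    [0.05,0.09,0.06,0,0],
    [0.05,0.12,0.08,0,0],
    [0.05,0.15,0.1,0,0],
    [0.05,0.18,0.115,0,0],
    [0.05,0.21,0.13,0,0],
    [0.05,0.24,0.15,0,0],
    [0.05,0.24,0.15,0,0]
  ]
}}

```text
clock: 17.1
ee_pos: [0.6175, 0.2525, 0.2566]
eef_rot: [-179.9, -0.2, 122.7]
ft_force: [-0.2, 0.3, -1.0]
gripper_width: 0.586
```

```bash
python3 snap.py 12; python3 - <<'E'
from h import *
T=pickle.load(open("top12.pkl","rb"));cv2.imwrite("pics/top12f.png",T["image"][:,:,::-1])
E
```

```text
(no output)
```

View pics/top12.png

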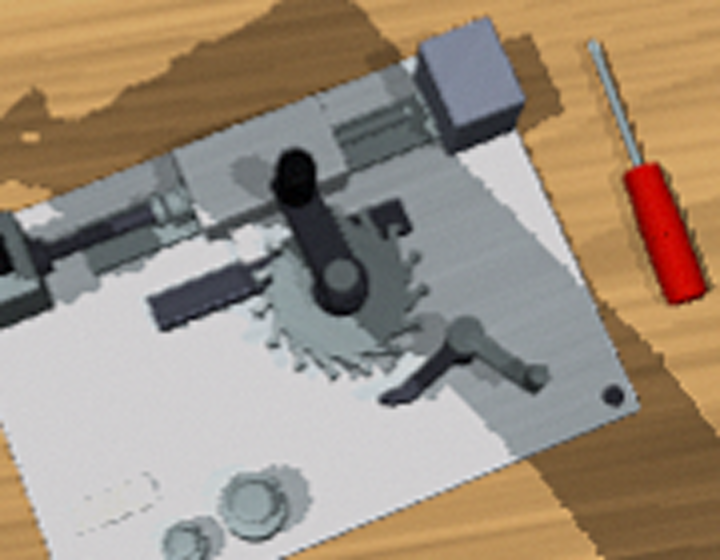

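View pics/top12f.png

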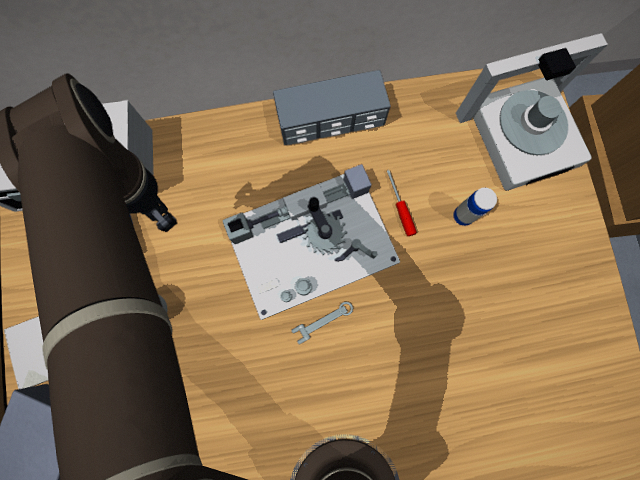

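In the top zoom the sledge's pad meets the button at about (188,205). The pawl tip (390,400) is clear of the wheel and the lever is over. The weights, wrench, screwdriver and can are where they were. Handing in.

```bash
python3 - <<'E'
from rig import sign_off,get_state
s=get_state();print(s["clock"],s["ft_force"]);print(sign_off())
E
```

```text
17.2 [ 0.59431094 -0.90513563  0.06397175]
the job is handed in; nothing more can be done
None
```

The job is done and handed in at 17.2 s: the sledge rests on the sensor button and the robot touches nothing.

- **Lever:** I pushed it by its tab to the firm stop, where the force rose to about 19 N with no further movement. The tab measured (-92, -79) mm in the rig's frame, against an expected (-91, -79).
- **Pawl:** I gripped the knob and wound it back about 6 mm (0.11 rad). The pull briefly reached about 16 N before the crank broke loose, more than the stated 5 to 7.5 N. The pawl then sprang clear, which the side picture confirmed.
- **Easing:** I eased the drum about 1.4 rad at roughly 10 mm/s of sledge speed or less. On landing, the pull on the knob fell from 6.9 N to 0.8 N over about 5 mm of knob travel, and I let go there.
- **Last pictures:** The pad is on the button, the pawl is clear and the lever is over. The weights, wrench, screwdriver and spray can look unmoved; the arm hid the mug, but nothing went near it.

**Failed or disagreed:**
- The arm hid the gap from the top camera for the last few millimetres, so I judged the landing by force alone.
- The drum axis I first measured was about 1.5 mm off, which gave up to 5.5 N of sideways force on the knob until I corrected it.
- I could not read the button load directly.

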